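Trace the open seam of a lacquer panel, then close its case

ROBOT

A 7-joint arm with a two-finger parallel gripper is mounted at the origin on the work surface. World frame = base frame: x ahead of the robot, y to its left, z up, the work surface at z = 0. Lengths are in m, angles in rad, forces in N, time in s.
With the tool pointing down it reaches from about 0.4 to 0.85 m from the base axis. Payload 10.4 kg.
Tool frame: the origin (TCP) lies between the finger pads; the fingertips stand 19 mm ahead of it and the grasp point (between the pads) is the TCP (manip.tips_ahead is the distance from the TCP to the fingertips, in m); z points along the fingers, y is the line along which they close (so a half turn about z gives the same grasp; the last joint's range is limited). The gripper opens to 85 mm and grips with 20 to 120 N. Pads are 22 mm wide; open, the fingers measure 114 mm over their backs; the gripper's body (76 mm by 85 mm) begins 54 mm behind the grasp point. The pads swing forward as they close: fully open they stand 13 mm farther back than shut.
Start: joints at [1.111, 0.332, -0.065, 1.46, 0.022, 1.35, -0.088], TCP at [0.264, -0.566, 0.25] pointing down, gripper open.
Joint ranges: [-2.6, 2.6], [-0.5, 2.12], [-1.47, 1.34], [0.16, 2.42], [-1.27, 4.41], [0.06, 2.06], [-2.6, 2.6]. Speed limits (rad/s): [2.22, 2.22, 2.79, 2.79, 3.14, 3.14, 3.14].

INTERFACE

Orientations are given as a unit quaternion [x, y, z, w].
In Python, from workcell import manip, viewer gives the robot as it stands.
- The arm moves only by the tool arm_command, never from a script. Its argument "series" is text: rows parted by semicolons, each of 5 numbers parted by spaces: the closure, from 0 (fully open) to 1 (shut), then the shift along the tool's x, y, z normalised to -1 to 1, where 1 is 0.4 m, then the turn about the tool's z normalised to -1 to 1, where 1 is 180 degrees. In form: jaw tx ty tz spin; .... A call has exactly 10 rows; each row shifts and turns the commanded pose from where the row before left it, along the tool's axes as they then stand; what a row does not reach is not made up. A row lasts 1/8 s, in which the tool goes at most 62.5 mm and 10.7 degrees, less where a joint would pass 70% of its speed; a pose out of reach is approached as far as the arm can. A call with a number of a shift or a turn outside -1 to 1 is refused whole. A call with a gripper value outside its range is refused whole. The fingers move at their own pace and stop on an object; "newtons" is the grip in N (left out, the last holds). Time passes only in rows, so rows that do not move let the fingers close, or fill a call up. It gives the time, the measured TCP pose, the force, the opening and the grip force at its end, in the units of the state.
- manip.get_obs(): the state, without advancing time (a new reading comes with each control period).
- viewer.camera(name): name is "scene" or "top"; returns a dict with "pixels" (384x512x3 uint8, red, green, blue), "intrinsics" (3x3 intrinsics, pixels), "extrinsics" (4x4, takes a point from world to camera coordinates). Camera axes: x right, y up, looking along -z (the intrinsics and any distortion apply to the point x, -y, -z); pixel columns grow to the right and rows downward; lengths in m; the calibration is good to about 2 mm. A picture is of the moment at which its call begins. There is no depth.
- manip.hand_in(): hands the job in; it is judged then, once.
The state is a dict: "clock": time; "joint_pos": joint angles; "joint_velocities": joint speeds; "tau": joint torques, N m; "position": TCP position; "ee_rot": TCP orientation; "ft_force": force on the tool from outside, world axes, zero at the start; "torque": the same for the moment, N m; "grip_width": opening from 0.0 (shut) to 1.0 (fully open); "grasp_force": force on a finger pad.
Only numpy, scipy, OpenCV 4.12 (cv2) and the standard library are available. Lean on these libraries where they do the work, as an engineer would, in place of code of your own. Each camera call takes 0.05 s, during which the arm holds its last target. There are 200 camera calls.

TASK

Take the orange stylus from its wooden stand and guide its tip, down inside the open seam of the black and red lacquer panel, slowly (no faster than about 5 cm a second) and lightly all along the seam: from the end with the yellow dot, round the corner, to the other end, without lifting out on the way. Then put the stylus into the white pot and, after that, gently lower the lid of the case until it is fully closed. Do not knock over the pot, and leave the brush, the brass weight and the swab dish where they are.

Things in the scene. Friction and masses are not known exactly. Their poses are not given: they have to be found in the camera images.
- case: (all sizes in mm) blue-grey archival case, fixed to the bench, outside 200 (its x) by 240 (its y) by 45 high, walls 6 thick, open-topped; origin at the centre of its underside, z up. The lid's hinge runs along its +x upper edge, on the left (world +y). The lacquer panel is fixed inside: face 25 above the origin, 20 below the case rim.
- seam_start (a point): start of the seam, on its centre line at the height of the panel's face, axes parallel to the case's. A yellow dot 12 across lies on the face 20 from it, just off this end. The seam is a pale groove, 12 wide and 8 deep, vertical walls, flat floor, closed 6 past start and end. Down in the seam means the tip at least 3 below the face.
- seam_corner (a point): square corner of the L-shaped seam, on the centre line at face height, axes parallel to the case's. From seam_start the seam runs straight 120 along the case's +y to here, then straight 66 along the case's +x to seam_end. Black plates lie outside the corner, a red one inside it.
- seam_end (a point): far end of the seam, on the centre line at the height of the panel's face, axes parallel to the case's
- lid (a joint): angle of the lid, 0 closed, about 1.6 to 1.85 at the start (roughly upright, leaning back to the left). Stiff friction hinge: it stays where it is left and takes about 2 N at the lip to start closing, less near the bottom. Plate 200 by 240 by 8, about 250 g.
- lid_lip (a point): middle of the outer edge of the brass lip on the lid's free edge, on the lid's outer (upper when closed) face; 215 from the hinge line, the lip is 100 long and 8 thick and juts 15 past the lid's plate
- lid_hinge (a point): middle of the hinge line, at the underside of the lid, 45.5 above the bench at the case's +x edge; it does not move with the lid. Its x axis points from the hinge to the side away from the free edge when the lid is closed; closing, the free edge swings up over and down towards the case's -x side.
- stylus: orange stylus standing upright, tip down, loose in its stand: square shaft 14 by 14, from 22 to 140 above the tip, with a steel rod of 6 diameter below it ending flat at the tip. About 45 g. Origin at the tip, z along the shaft upwards, x and y square to its faces.
- stylus_tip (a point): the tip of the stylus (the same point as its origin)
- stand: dark wooden block 60 by 60 by 60, fixed to the bench, with a square socket 15.5 wide and 50 deep in the middle of its top; origin at the centre of its underside. The stylus stands in it with 90 showing above the top, its faces parallel to the block's.
- pot: white ceramic pot, loose, about 600 g, 85 high, 84 across the mouth, narrower at the foot, wall 4; origin at the centre of its underside, z up
- brush: brush lying on the bench, 160 long, 20 thick; origin at its middle, on the underside
- weight: brass paper weight with a knob, 56 across, 58 high; origin at the centre of its underside
- swab_dish: small white dish with cotton swabs, 84 across, 14 high; origin at the centre of its underside
There are look-alikes about, which are no part of the job. Of the things that look like the stylus, the middle-sized one is meant.

How it is judged:
On the way, in this order (a step that is already met when the one before it is completed fails the run):
1. the stylus tip is down in the seam at the end with the yellow dot (x of stylus_tip in the frame of seam_start between -0.007 and 0.007 m and y of stylus_tip in the frame of seam_start between -0.01 and 0.01 m and z of stylus_tip in the frame of seam_start between -0.012 and -0.003 m), for 0.1 s.
2. the tip, still in the seam, passes 30 mm along the long run (x of stylus_tip in the frame of seam_start between -0.007 and 0.007 m and y of stylus_tip in the frame of seam_start between 0.024 and 0.036 m and z of stylus_tip in the frame of seam_start between -0.012 and -0.003 m), for 0.05 s.
3. the tip, still in the seam, passes 60 mm along the long run (x of stylus_tip in the frame of seam_start between -0.007 and 0.007 m and y of stylus_tip in the frame of seam_start between 0.054 and 0.066 m and z of stylus_tip in the frame of seam_start between -0.012 and -0.003 m), for 0.05 s.
4. the tip, still in the seam, passes 90 mm along the long run (x of stylus_tip in the frame of seam_start between -0.007 and 0.007 m and y of stylus_tip in the frame of seam_start between 0.084 and 0.096 m and z of stylus_tip in the frame of seam_start between -0.012 and -0.003 m), for 0.05 s.
5. the tip passes the corner in the seam (x of stylus_tip in the frame of seam_corner between -0.008 and 0.008 m and y of stylus_tip in the frame of seam_corner between -0.008 and 0.008 m and z of stylus_tip in the frame of seam_corner between -0.012 and -0.003 m), for 0.05 s.
6. the tip, still in the seam, passes 24 mm along the short run (x of stylus_tip in the frame of seam_corner between 0.018 and 0.03 m and y of stylus_tip in the frame of seam_corner between -0.007 and 0.007 m and z of stylus_tip in the frame of seam_corner between -0.012 and -0.003 m), for 0.05 s.
7. the tip, still in the seam, passes 44 mm along the short run (x of stylus_tip in the frame of seam_corner between 0.038 and 0.05 m and y of stylus_tip in the frame of seam_corner between -0.007 and 0.007 m and z of stylus_tip in the frame of seam_corner between -0.012 and -0.003 m), for 0.05 s.
8. the tip reaches the far end of the seam (x of stylus_tip in the frame of seam_end between -0.008 and 0.008 m and y of stylus_tip in the frame of seam_end between -0.007 and 0.007 m and z of stylus_tip in the frame of seam_end between -0.012 and -0.003 m), for 0.1 s.
9. the stylus stands in the white pot, let go, with the lid still open (horizontal distance between stylus_tip and pot below 0.042 m and z of stylus_tip in the frame of pot between 0 and 0.04 m and contact force between the fingers and stylus below 0.05 N and value of joint lid above 0.8 rad), for 0.2 s.
10. the lid is closed (value of joint lid below 0.03 rad), for 0.2 s.
At the end, for the whole second after the job is handed in: The lid is closed to within 0.03 rad, the stylus is at rest in the pot (tip inside the pot, less than 40 mm above its underside), and the pot stands upright (within 0.15 rad) and at rest (horizontal distance between stylus_tip and pot below 0.042 m and z of stylus_tip in the frame of pot between 0 and 0.04 m and value of joint lid below 0.03 rad and linear speed of each of stylus, pot below 0.02 m/s and angle between pot's own z axis and vertical below 0.15 rad); the robot touches nothing.
It fails at once if the stylus moves along the seam faster than 80 mm/s ((x of stylus_tip in the frame of seam_start between -0.008 and 0.008 m and y of stylus_tip in the frame of seam_start between 0.012 and 0.12 m and z of stylus_tip in the frame of seam_start below -0.002 m and linear speed of stylus above 0.08 m/s) or (x of stylus_tip in the frame of seam_corner between 0 and 0.054 m and y of stylus_tip in the frame of seam_corner between -0.008 and 0.008 m and z of stylus_tip in the frame of seam_corner below -0.002 m and linear speed of stylus above 0.08 m/s)).
It fails at once if the stylus presses on the panel or case with more than 20 N (contact force between stylus and case above 20 N).
It fails at once if the lid is slammed (closing faster than 2 rad/s) (velocity of joint lid below -2 rad/s).
It fails at once if the pot is knocked over (angle between pot's own z axis and vertical above 0.5 rad).
It fails at once if the brush, the weight or the swab dish is moved more than 30 mm (distance of any of brush, weight, swab_dish from where it was at the start of the episode above 0.03 m).
It also fails if it takes over 72 s, if anything falls off the work surface, if the arm or the gripper's body presses on something with over 40 N, if the wrist force passes 120 N, or if a joint passes its speed limit or range.

## Working session

There is one attempt and no reset: what is moved stays moved. The work goes in short steps, Python scripts to look and compute and a tool call to move; the robot and the scene stay as the last step left them, time stands still between calls to the robot, and variables do not carry over. Pictures are saved under pics/ and viewed, at most 10 in all, crops included, and the job is handed in when it is done.

Besides the shell and the picture viewer there is one more tool, called after "Call:" in YAML: its name, and indented under it one key for each argument. arm_command: Moves the arm, as the interface text tells. Scaled input: -1 to 1 covers 0.4 m each way for a shift and 180 degrees each way for a turn. Its arguments: {"type":"object","properties":{"series":{"type":"string"},"newtons":{"type":"number"}},"required":["series"]}

```bash
mkdir -p pics; python3 - <<'E'
from workcell import manip, viewer
import cv2,numpy as np
for n in("scene","top"):
    c=viewer.camera(n); p=c["pixels"]
    cv2.imwrite(f"pics/{n}0.png",cv2.resize(p[:,:,::-1],(800,600),interpolation=cv2.INTER_CUBIC))
    np.savez(f"{n}0.npz",**{k:c[k] for k in("pixels","intrinsics","extrinsics")})
    print(n,np.round(c["intrinsics"],1).tolist(),np.round(c["extrinsics"],3).tolist(),[k for k in c])
o=manip.get_obs();print(o)
E
```

```text
scene [[385.1, 0.0, 254.6], [0.0, 385.1, 192.1], [0.0, 0.0, 1.0]] [[0.558, 0.83, -0.016, -0.216], [-0.453, 0.32, 0.832, 0.186], [0.696, -0.457, 0.554, -1.504], [0.0, 0.0, 0.0, 1.0]] ['pixels', 'intrinsics', 'extrinsics']
top [[437.8, 0.0, 258.0], [0.0, 437.8, 191.4], [0.0, 0.0, 1.0]] [[0.008, -1.0, 0.012, -0.104], [0.999, 0.009, 0.047, -0.488], [-0.047, 0.012, 0.999, -1.272], [0.0, 0.0, 0.0, 1.0]] ['pixels', 'intrinsics', 'extrinsics']
{'clock': 0.1, 'joint_pos': array([ 1.11142398,  0.33282716, -0.06471569,  1.46086582,  0.02161771,
        1.34993228, -0.08850478]), 'joint_velocities': array([ 0.00038945, -0.00126437, -0.00020126, -0.00124361,  0.00012908,
        0.00072893,  0.00120943]), 'tau': array([ 1.27380721e-03, -6.26742768e+01,  4.92177531e-02, -3.92429888e+01,
        1.63928530e-02,  6.97770040e-03, -2.78929477e-06]), 'position': array([ 0.26424813, -0.56603025,  0.24957994]), 'ee_rot': array([ 9.76244533e-01,  2.16670637e-01, -1.80626277e-04, -6.43299900e-04]), 'ft_force': array([ 0.57790429,  0.08373406, -0.38287836]), 'torque': array([-1.12735039e-02,  4.80190505e-05,  2.48089922e-02]), 'grasp_force': 0.0, 'grip_width': 1.001268604315731}
```

View pics/scene0.png

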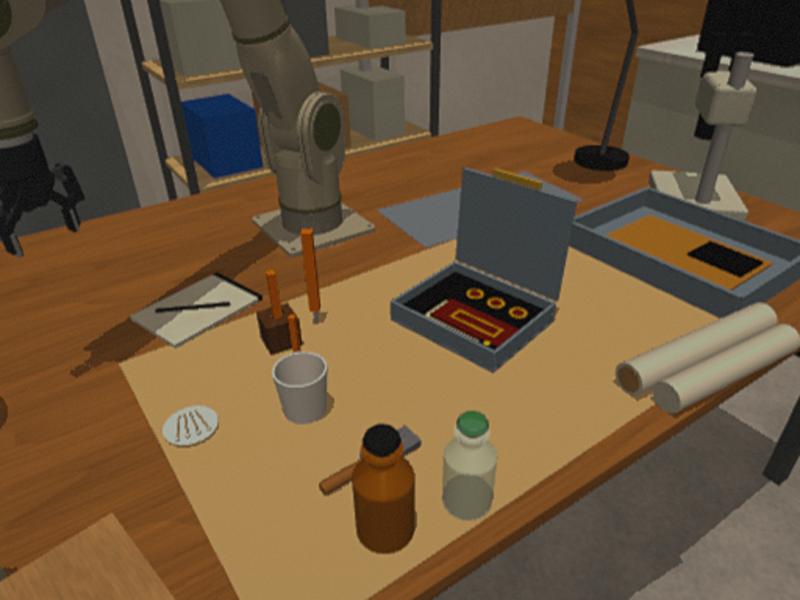

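View pics/top0.png

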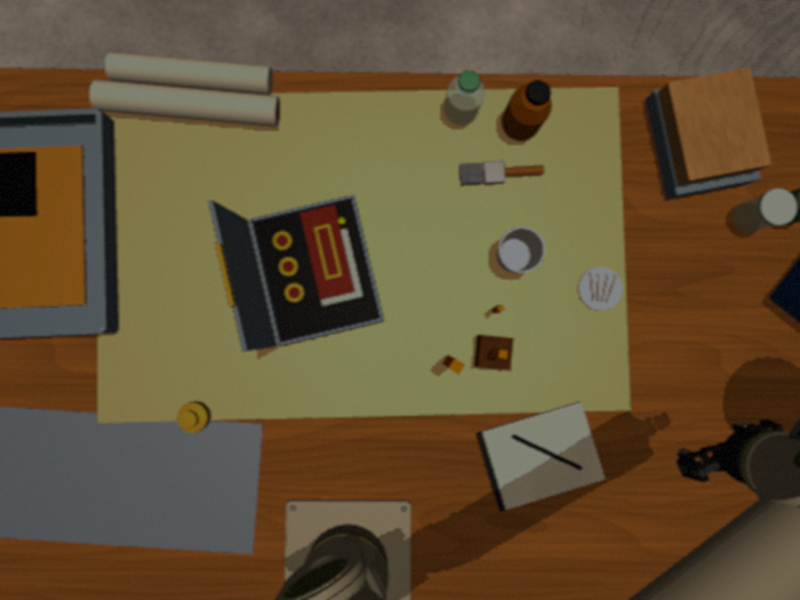

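Candidates for the stylus, in 800-px pictures: the stick in the wooden stand (scene 272,300; top 503,354), the tall one (scene 312,270; top 455,366) and the short one (scene 294,332; top 498,309). The middle-sized one is the stick in the stand. The case is at top (316,270), with the yellow dot at (341,220). The pale seam runs down to about (360,298), then left to (322,303). The pot is at (520,250).

```bash
cat > h.py <<'E'
import numpy as np,cv2
def load(n):
    d=np.load(n); return d["pixels"],d["intrinsics"],d["extrinsics"]
def ray(K,E,uv):
    uv=np.atleast_2d(np.asarray(uv,float)); R,t=E[:3,:3],E[:3,3]
    d=np.c_[(uv[:,0]-K[0,2])/K[0,0],-(uv[:,1]-K[1,2])/K[1,1],-np.ones(len(uv))]@R
    return -R.T@t,d
def onz(K,E,uv,z):
    c,d=ray(K,E,uv); return c+d*((z-c[2])/d[:,2])[:,None]
def proj(K,E,P):
    q=np.atleast_2d(P)@E[:3,:3].T+E[:3,3]
    return np.c_[K[0,0]*q[:,0]/-q[:,2]+K[0,2],K[1,1]*-q[:,1]/-q[:,2]+K[1,2]]
def hsv(p): return cv2.cvtColor(p,cv2.COLOR_RGB2HSV)
E
python3 - <<'E'
from h import *
p,K,E=load("top0.npz"); s,Ks,Es=load("scene0.npz")
f=lambda im,x0,y0,w,h:cv2.resize(im[y0:y0+h,x0:x0+w,::-1],(400,300),interpolation=cv2.INTER_CUBIC)
out=np.vstack([np.hstack([f(p,130,122,128,96),f(p,268,135,120,120*3//4*1+20)]),np.hstack([f(s,240,100,144,108),f(s,150,140,80,60)])])
cv2.imwrite("pics/crop1.png",out)
print("cams",ray(K,E,[0,0])[0],ray(Ks,Es,[0,0])[0])
H=hsv(p).astype(int); 
def comps(m,off,name,mn=4):
    n,l,st,c=cv2.connectedComponentsWithStats(m.astype(np.uint8))
    for i in range(1,n):
        if st[i,4]>=mn: print(name,st[i].tolist(),np.round(c[i],2))
roi=np.zeros(p.shape[:2],bool);roi[125:225,150:250]=1
comps(roi&(H[...,1]<70)&(H[...,2]>120),0,"pale")
comps(roi&(H[...,0]>22)&(H[...,0]<35)&(H[...,1]>150)&(H[...,2]>120),0,"yel")
r2=np.zeros_like(roi);r2[180:250,270:340]=1
comps(r2&(H[...,2]<110)&(H[...,0]<20),0,"dark")
comps(r2&(H[...,0]<18)&(H[...,1]>180)&(H[...,2]>150),0,"orange")
r3=np.zeros_like(roi);r3[140:180,310:355]=1
comps(r3&(H[...,1]<60),0,"pot")
print(p[150:200:3,225].tolist()[:6])
E
```

```text
cams [ 0.42797034 -0.08461753  1.29527442] [ 1.25049154 -0.56785059  0.67519011]
pale [207, 147, 24, 48, 158] [222.05 176.07]
yel [180, 149, 4, 2, 4] [181.5  149.25]
yel [182, 165, 5, 2, 6] [184.   165.83]
yel [184, 182, 6, 3, 6] [186.5  182.67]
dark [311, 196, 9, 7, 24] [315.42 198.67]
dark [302, 215, 26, 22, 477] [314.37 225.39]
dark [277, 228, 14, 12, 87] [283.28 233.07]
pot [318, 145, 32, 30, 743] [333.35 159.57]
[[23, 22, 18], [20, 19, 14], [42, 40, 38], [70, 68, 58], [102, 103, 92], [118, 117, 102]]
```

View pics/crop1.png

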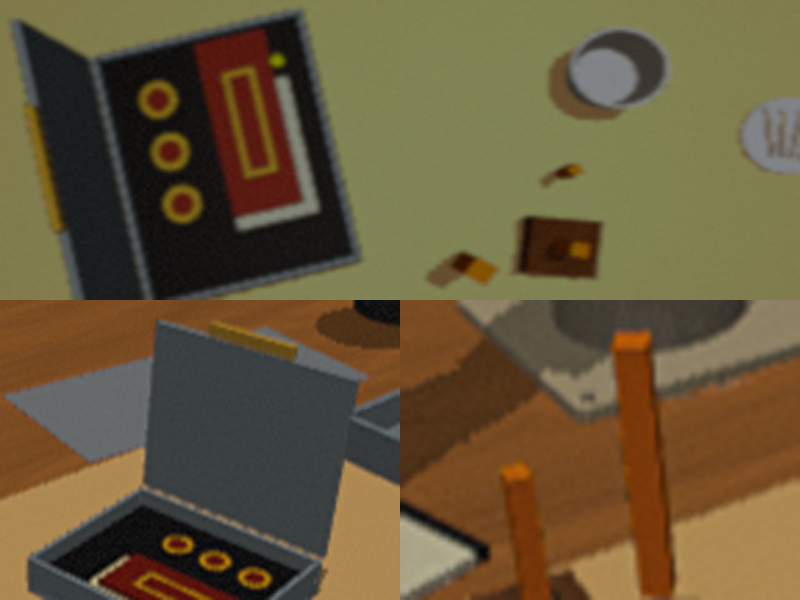

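```bash
python3 - <<'E'
from h import *
p,K,E=load("top0.npz"); s,Ks,Es=load("scene0.npz")
H=hsv(p).astype(int)
# case rim: convex outline of non-mat area inside; hand-read rim corners from 400x300 crop (scale 3.125, origin 130,122)
rim=np.array([[96,60],[301,10],[360,260],[150,300]])/3.125+[130,122]
P=onz(K,E,rim,.045);print("rim",np.round(P[:,:2],4).tolist(),[round(float(np.linalg.norm(P[i]-P[(i+1)%4])),3) for i in range(4)])
# pale seam, weighted
m=np.zeros(p.shape[:2],bool);m[140:200,200:238]=1
pale=m&(H[...,2]>95)&(H[...,1]<70)
for r in range(142,200,1):
    c=np.where(pale[r])[0]
    if len(c):print(r,c.min(),c.max(),len(c),end=' | ')
print()
# orange things, both views
Hs=hsv(s).astype(int)
def comps(H,box,name,c):
    m=np.zeros(H.shape[:2],np.uint8);x0,y0,x1,y1=box
    h=H[y0:y1,x0:x1];m[y0:y1,x0:x1]=c(h)
    n,l,st,ce=cv2.connectedComponentsWithStats(m)
    for i in range(1,n):
        if st[i,4]>3:print(name,st[i].tolist(),np.round(ce[i],2))
comps(H,(270,180,340,250),"top orange",lambda h:(h[...,0]<25)&(h[...,1]>200)&(h[...,2]>130))
comps(Hs,(150,140,220,230),"scene orange",lambda h:(h[...,0]<14)&(h[...,1]>215)&(h[...,2]>120))
comps(H,(130,140,160,210),"top brass",lambda h:(h[...,0]>15)&(h[...,0]<30)&(h[...,1]>190)&(h[...,2]>100))
comps(Hs,(300,90,360,130),"scene brass",lambda h:(h[...,0]>15)&(h[...,0]<30)&(h[...,1]>150))
print(H[221:232,318:328,2].tolist());print(H[226,316:328].tolist())
E
```

```text
rim [[0.629, 0.1811], [0.6773, -0.0063], [0.4477, -0.0628], [0.4097, 0.1279]] [0.193, 0.236, 0.195, 0.226]
144 231 231 1 | 145 231 231 1 | 147 218 221 4 | 148 218 232 6 | 149 218 232 6 | 150 219 222 4 | 151 219 222 4 | 152 219 222 4 | 153 219 233 6 | 154 220 233 5 | 155 220 223 4 | 156 220 223 4 | 157 220 234 6 | 158 221 234 5 | 159 221 224 4 | 160 221 224 4 | 161 221 235 6 | 162 221 235 6 | 163 222 225 4 | 164 222 225 4 | 165 222 236 5 | 166 222 236 6 | 167 223 226 4 | 168 223 226 4 | 169 223 237 6 | 170 223 237 6 | 171 224 227 4 | 172 224 227 4 | 173 224 227 4 | 174 224 228 5 | 175 225 228 4 | 176 225 228 4 | 177 225 228 4 | 178 225 229 5 | 179 225 229 5 | 180 226 229 4 | 181 226 229 4 | 182 226 230 5 | 183 226 230 5 | 184 227 230 4 | 185 227 230 4 | 186 227 231 5 | 187 224 231 8 | 188 220 231 12 | 189 216 230 15 | 190 211 227 17 | 191 207 223 17 | 192 206 218 13 | 193 206 214 9 | 194 206 210 5 | 
top orange [321, 225, 2, 3, 5] [321.6 226.2]
top orange [289, 231, 7, 7, 26] [292.   233.88]
scene orange [193, 152, 11, 47, 248] [198.42 174.28]
scene orange [185, 204, 5, 20, 50] [187.16 213.56]
top brass [139, 156, 10, 40, 80] [143.66 175.65]
scene brass [316, 107, 31, 14, 170] [330.16 113.63]
[[61, 64, 66, 65, 61, 60, 58, 60, 59, 72], [61, 61, 62, 65, 60, 62, 61, 57, 55, 70], [55, 64, 75, 79, 78, 76, 72, 60, 57, 74], [60, 85, 111, 117, 114, 111, 96, 73, 60, 79], [62, 94, 122, 129, 131, 127, 110, 79, 62, 84], [65, 100, 127, 133, 132, 129, 108, 73, 63, 90], [63, 101, 128, 132, 132, 130, 107, 72, 64, 90], [63, 91, 115, 123, 126, 124, 102, 70, 66, 94], [59, 68, 78, 86, 99, 103, 86, 63, 70, 100], [58, 57, 56, 61, 66, 70, 66, 59, 70, 102], [57, 56, 56, 55, 55, 57, 61, 62, 73, 102]]
[[9, 255, 52], [11, 255, 54], [15, 247, 65], [19, 255, 100], [20, 255, 127], [19, 255, 133], [19, 255, 132], [19, 255, 129], [18, 255, 108], [15, 234, 73], [14, 178, 63], [23, 122, 90]]
```

```bash
python3 - <<'E'
from h import *
p,K,E=load("top0.npz"); s,Ks,Es=load("scene0.npz")
H=hsv(p).astype(int)
m=np.zeros(p.shape[:2],bool);m[146:196,204:232]=1
pale=m&(H[...,2]>95)&(H[...,1]<70); 
n,l,st,ce=cv2.connectedComponentsWithStats(pale.astype(np.uint8)); l=(l==1+np.argmax(st[1:,4]))
v,u=np.where(l); W=onz(K,E,np.c_[u,v],.019)[:,:2]
# long arm rows 150..183
a=(v>=149)&(v<=183); La=cv2.fitLine(W[a].astype(np.float32),cv2.DIST_L2,0,1e-4,1e-4).ravel()
b=(u<=220)&(v>=187); Lb=cv2.fitLine(W[b].astype(np.float32),cv2.DIST_L2,0,1e-4,1e-4).ravel()
ya=La[:2]*-np.sign(La[0]); xb=Lb[:2]*np.sign(Lb[1])
print("long dir",ya,np.degrees(np.arctan2(ya[1],ya[0])),"short dir",xb,np.degrees(np.arctan2(xb[1],xb[0])))
t=np.linalg.solve(np.c_[ya,-xb],Lb[2:]-La[2:]);cor=La[2:]+ya*t[0]
# common yaw: weight long arm
th=np.arctan2(ya[1],ya[0]); ya=np.array([np.cos(th),np.sin(th)]);xc=np.array([ya[1],-ya[0]])
d=(W-cor)
print("corner",cor,"extent along y",(d@ya).min(),(d@ya).max(),"x",(d@xc).min(),(d@xc).max(),"expect -126..6, -6..72")
print("start",cor-120e-3*ya,"end",cor+66e-3*xc)
# stylus top
g=H[220:234,316:328]; wt=np.clip(g[...,2]-70,0,60)*(g[...,1]>220); wt[:,10:]=0
vv,uu=np.mgrid[220:234,316:328]; c=[(uu*wt).sum()/wt.sum(),(vv*wt).sum()/wt.sum()]
print("stylus top",c,onz(K,E,c,.15))
q=onz(K,E,c,.15)[0]; print("in scene",proj(Ks,Es,[q,q-[0,0,.09]])*800/512)
# stand
mm=((H[...,2]<110)&(H[...,0]<20)); k=np.zeros_like(mm);k[210:240,298:332]=1
cs,_=cv2.findContours((mm&k).astype(np.uint8),cv2.RETR_EXTERNAL,cv2.CHAIN_APPROX_NONE)
C=max(cs,key=cv2.contourArea); Q=onz(K,E,C[:,0],.06)[:,:2].astype(np.float32); print("stand rect",cv2.minAreaRect(Q))
# tall & short stick: top pixels both views -> triangulate
def tri(ut,us):
    c1,d1=ray(K,E,ut);c2,d2=ray(Ks,Es,us);A=np.c_[d1[0],-d2[0]];t=np.linalg.lstsq(A,c2-c1,rcond=None)[0];return (c1+d1[0]*t[0]+c2+d2[0]*t[1])/2,np.linalg.norm(c1+d1[0]*t[0]-c2-d2[0]*t[1])
f=512/800
print("tall",tri(np.array([457,367])*f,np.array([307,231])*f),"short",tri(np.array([500,308])*f,np.array([293,316])*f),"mid",tri(c,np.array([271,271])*f))
print("lip mid",tri((143.7,175.6),(330.2,113.6)))
# pot mouth
pm=((H[...,1]<75)&(H[...,2]>70)).astype(np.uint8);k=np.zeros_like(pm);k[138:182,312:354]=1
cs,_=cv2.findContours(pm*k,cv2.RETR_EXTERNAL,cv2.CHAIN_APPROX_NONE);C=max(cs,key=cv2.contourArea)
M=onz(K,E,C[:,0],.085)[:,:2].astype(np.float32);print("pot",cv2.minEnclosingCircle(M),cv2.fitEllipse(M))
E
```

```text
long dir [-0.96983314 -0.24376985] -165.89085 short dir [-0.24817955  0.96871406] 104.36981
corner [ 0.4995835  -0.01526929] extent along y -0.12303343267026201 0.005934338156943208 x -0.006351372291613197 0.07018563816517838 expect -126..6, -6..72
start [0.61596346 0.01398309] end [0.4834947 0.0487397]
stylus top [np.float64(321.7011795543906), np.float64(226.20380078636958)] [[ 0.39287744 -0.26509066  0.15      ]]
in scene [[269.35153968 271.95440611]
 [276.10073066 315.14959057]]
stand rect ((0.39230114221572876, -0.25917673110961914), (0.0688711553812027, 0.057934440672397614), 85.70266723632812)
tall (array([ 0.37329743, -0.1820558 ,  0.19506926]), np.float64(0.0057805211749917184)) short (array([ 0.47129342, -0.26605094,  0.10371948]), np.float64(0.0034429024076772217)) mid (array([ 0.39349647, -0.26357309,  0.15173035]), np.float64(0.002702361353502829))
lip mid (array([0.51318114, 0.1761327 , 0.25383686]), np.float64(0.0015191317339063044))
pot ((0.5764854550361633, -0.30795472860336304), 0.04395873472094536) ((0.576928436756134, -0.30822643637657166), (0.08418314903974533, 0.0852324515581131), 175.86341857910156)
```

Call:
arm_command:
  series: "0.4 0 0 0 0.0543; 0.4 0 0 0 0.0543; 0.4 0 0 0 0.0543; 0.4 0.0442 -0.1293 0 0; 0.4 0.0442 -0.1293 0 0; 0.4 0.0442 -0.1293 0 0; 0.4 0.0442 -0.1293 0 0; 0.4 0.0442 -0.1293 0 0; 0.4 0.0442 -0.1293 0 0; 0.4 0 0 0 0"
  newtons: 40

```text
clock: 1.35
position: [0.3952, -0.2609, 0.2504]
ee_rot: [0.999, -0.034, 0.0, -0.0]
ft_force: [-1.0, 0.2, 0.5]
grip_width: 0.603
grasp_force: 0.0
```

```bash
cat > to.py <<'E'
import sys,numpy as np
from scipy.spatial.transform import Rotation as R
from workcell import manip
o=manip.get_obs(); r=R.from_quat(o["ee_rot"]);p=o["position"];m=r.as_matrix()
yaw=np.degrees(np.arctan2(m[1,0],m[0,0]))
print("t",o["clock"],"pos",p.round(4),"yaw",round(yaw,2),"down",m[:,2].round(4),"w",round(o["grip_width"],3),"gf",round(float(o["grasp_force"]),2),"F",o["ft_force"].round(2))
for a in sys.argv[1:]:
    v=np.array([float(q) for q in a.split(",")]); print(a,"tool units",((v-p)@m/0.4).round(4))
E
python3 to.py 0.393,-0.2645,0.115
```

```text
t 1.35 pos [ 0.3952 -0.2609  0.2504] yaw -3.9 down [ 4.e-04  4.e-04 -1.e+00] w 0.603 gf 0.0 F [-1.04  0.23  0.54]
0.393,-0.2645,0.115 tool units [-0.0049  0.0095  0.3385]
```

Call:
arm_command:
  series: "0.4 -0.0049 0.0095 0 0.0022; 0.4 0 0 0.06 0; 0.4 0 0 0.06 0; 0.4 0 0 0.06 0; 0.4 0 0 0.06 0; 0.4 0 0 0.06 0; 0.4 0 0 0.0385 0; 0.4 0 0 0 0; 0.4 0 0 0 0; 0.4 0 0 0 0"

```text
clock: 2.6
position: [0.3917, -0.2689, 0.1158]
ee_rot: [0.999, -0.041, 0.001, 0.0]
ft_force: [-0.7, -0.2, 0.4]
grip_width: 0.604
grasp_force: 0.0
```

```bash
python3 to.py 0.393,-0.2645,0.115; python3 - <<'E'
from workcell import viewer
import cv2,numpy as np
c=viewer.camera("scene")["pixels"][120:240,130:290,::-1];d=viewer.camera("top")["pixels"][180:270,260:380,::-1]
cv2.imwrite("pics/grasp.png",np.hstack([cv2.resize(i,(400,300),interpolation=cv2.INTER_CUBIC) for i in(c,d)]))
E
```

```text
t 2.6 pos [ 0.3917 -0.2689  0.1158] yaw -4.7 down [ 0.0013 -0.001  -1.    ] w 0.604 gf 0.0 F [-0.75 -0.17  0.38]
0.393,-0.2645,0.115 tool units [ 0.0024 -0.0112  0.002 ]
```

View pics/grasp.png

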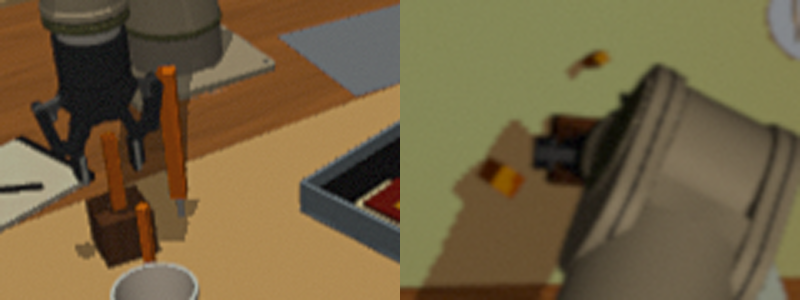

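The crop shows the fingers either side of the middle stick in the stand (crop 115,170), clear of the tall one (170,130) and the short one (145,230). I'll centre and close.

Call:
arm_command:
  series: "0.4 0.0024 -0.0112 0 -0.0022; 0.4 0 0 0 0; 0.6 0 0 0 0; 0.8 0 0 0 0; 1 0 0 0 0; 1 0 0 0 0; 1 0 0 0 0; 1 0 0 0 0; 1 0 0 0 0; 1 0 0 0 0"
  newtons: 40

```text
clock: 3.95
position: [0.3925, -0.2644, 0.115]
ee_rot: [0.999, -0.038, 0.0, 0.0]
ft_force: [-0.6, -3.5, 0.8]
grip_width: 0.159
grasp_force: 41.2
```

```bash
python3 to.py 0.393,-0.2645,0.115
```

```text
t 3.95 pos [ 0.3925 -0.2644  0.115 ] yaw -4.31 down [ 2.e-04 -5.e-04 -1.e+00] w 0.159 gf 41.18 F [-0.55 -3.52  0.75]
0.393,-0.2645,0.115 tool units [0.0012 0.0002 0.    ]
```

Call:
arm_command:
  series: "1 0 0 -0.04 0; 1 0 0 -0.05 0; 1 0 0 -0.06 0; 1 0 0 -0.06 0; 1 0 0 -0.0525 0; 1 0 0 0 0; 1 0 0 0 0; 1 0 0 0 0; 1 0 0 0 0; 1 0 0 0 0"

```text
clock: 5.2
position: [0.3925, -0.264, 0.2196]
ee_rot: [0.999, -0.038, -0.0, -0.0]
ft_force: [-0.2, 0.4, -0.2]
grip_width: 0.161
grasp_force: 41.1
```

```bash
python3 to.py 0.616,0.014,0.22
```

```text
t 5.2 pos [ 0.3925 -0.264   0.2196] yaw -4.3 down [-3.e-04  3.e-04 -1.e+00] w 0.161 gf 41.08 F [-0.19  0.36 -0.19]
0.616,0.014,0.22 tool units [ 0.5051 -0.735  -0.0009]
```

Call:
arm_command:
  series: "1 0.0722 -0.105 0 0; 1 0.0722 -0.105 0 0; 1 0.0722 -0.105 0 0; 1 0.0722 -0.105 0 0; 1 0.0722 -0.105 0 0; 1 0.0722 -0.105 0 0; 1 0.0719 -0.105 0 0; 1 0 0 0.05 0; 1 0 0 0.05 0; 1 0 0 0.025 0"

```text
clock: 6.45
position: [0.615, 0.0124, 0.168]
ee_rot: [0.999, -0.038, -0.001, 0.0]
ft_force: [0.8, -0.7, -0.5]
grip_width: 0.154
grasp_force: 41.1
```

Call:
arm_command:
  series: "1 0 0 0 0; 1 0 0 0 0; 1 0 0 0 0; 1 0 0 0 0; 1 0 0 0 0; 1 0 0 0 0; 1 0 0 0 0; 1 0 0 0 0; 1 0 0 0 0; 1 0 0 0 0"

```text
clock: 7.7
position: [0.616, 0.014, 0.1699]
ee_rot: [0.999, -0.037, 0.0, 0.0]
ft_force: [-0.1, -0.4, 0.0]
grip_width: 0.158
grasp_force: 41.1
```

```bash
python3 to.py 0.616,0.014,0.17; python3 - <<'E'
from workcell import viewer
import cv2,numpy as np
o=[]
for n in("scene","top"):
    c=viewer.camera(n); np.savez(f"{n}1.npz",**{k:c[k] for k in("pixels","intrinsics","extrinsics")}); p=c["pixels"]
    p=p[140:240,230:363] if n=="scene" else p[110:220,140:286]
    o.append(cv2.resize(p[:,:,::-1],(800,600) if n=="scene" else (400,300),interpolation=cv2.INTER_CUBIC))
cv2.imwrite("pics/hov.png",o[0]); 
cv2.imwrite("pics/hovtop.png",o[1])
E
```

```text
t 7.7 pos [0.616  0.014  0.1699] yaw -4.3 down [ 1.e-04 -0.e+00 -1.e+00] w 0.158 gf 41.14 F [-0.09 -0.44  0.04]
0.616,0.014,0.17 tool units [-0.0001 -0.0001 -0.0002]
```

View pics/hov.png

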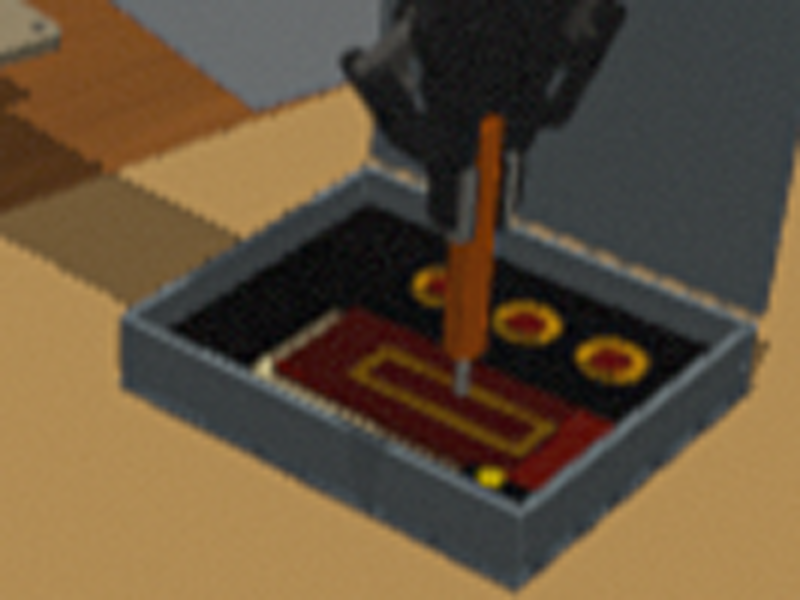

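```bash
python3 - <<'E'
from h import *
s,Ks,Es=load("scene1.npz");p,K,E=load("top0.npz")
tip=[306.6-.4,205.5-.4]
print("proj tip expected",proj(Ks,Es,[[.616,.014,.065]]),"tip seen at z.065",onz(Ks,Es,tip,.065))
H=hsv(s).astype(int);m=np.zeros(H.shape[:2],np.uint8);m[212:226,304:320]=((H[...,0]>24)&(H[...,0]<35)&(H[...,1]>180)&(H[...,2]>110))[212:226,304:320]
M=cv2.moments(m,True);d=[M["m10"]/M["m00"],M["m01"]/M["m00"]];print("dot scene",d,M["m00"],onz(Ks,Es,d,.025))
H=hsv(p).astype(int);m=np.zeros(H.shape[:2],np.uint8);m[135:147,212:226]=((H[...,0]>24)&(H[...,0]<36)&(H[...,1]>150)&(H[...,2]>80))[135:147,212:226]
M=cv2.moments(m,True);print("dot top",M["m00"],onz(K,E,[M["m10"]/M["m00"],M["m01"]/M["m00"]],.025),"expected [.6354 .0189]")
# corner seen in scene: proj
print("proj corner",proj(Ks,Es,[[.4996,-.0153,.019]]))
pale=((H.shape[0]>0)&(hsv(s)[...,1]<110)&(hsv(s)[...,2]>110)).astype(np.uint8);k=np.zeros_like(pale);k[185:225,268:312]=1
v,u=np.where(pale*k>0);print(len(u),np.c_[u,v][np.argsort(u)][:12].tolist())
E
```

```text
proj tip expected [[305.55708458 204.72736733]] tip seen at z.065 [[0.61833265 0.01429488 0.065     ]]
dot scene [311.0, 219.0] 9.0 [[0.63466571 0.02065907 0.025     ]]
dot top 14.0 [[0.63498961 0.01784874 0.025     ]] expected [.6354 .0189]
proj corner [[271.44863339 201.99510131]]
42 [[268, 201], [270, 202], [272, 201], [272, 202], [272, 203], [273, 201], [273, 202], [273, 200], [274, 200], [274, 201], [274, 202], [274, 199]]
```

Call:
arm_command:
  series: "1 -0.0102 0.0008 0 0; 1 0 0 0 0; 1 0 0 0.02 0; 1 0 0 0.02 0; 1 0 0 0.02 0; 1 0 0 0.02 0; 1 0 0 0.0115 0; 1 0 0 0 0; 1 0 0 0 0; 1 0 0 0 0"

```text
clock: 9.05
position: [0.6121, 0.014, 0.1337]
ee_rot: [0.999, -0.037, 0.0, 0.0]
ft_force: [-0.7, -0.5, -0.8]
grip_width: 0.162
grasp_force: 41.1
```

Call:
arm_command:
  series: "1 0 0 0.002 0; 1 0 0 0.002 0; 1 0 0 0.002 0; 1 0 0 0.002 0; 1 0 0 0.001 0; 1 0 0 0 0; 1 0 0 0 0; 1 0 0 0 0; 1 0 0 0 0; 1 0 0 0 0"

```text
clock: 10.3
position: [0.612, 0.014, 0.1298]
ee_rot: [0.999, -0.037, 0.0, 0.0]
ft_force: [0.4, -0.1, -0.2]
grip_width: 0.16
grasp_force: 41.1
```

```bash
python3 to.py 0.6119,0.014,0.1245; python3 - <<'E'
from workcell import viewer
import cv2,numpy as np
p=viewer.camera("scene")["pixels"][170:236,270:358]
cv2.imwrite("pics/near.png",cv2.resize(p[:,:,::-1],(800,600),interpolation=cv2.INTER_CUBIC))
E
```

```text
t 10.3 pos [0.612  0.014  0.1298] yaw -4.29 down [ 1.e-04 -1.e-04 -1.e+00] w 0.16 gf 41.14 F [ 0.37 -0.07 -0.24]
0.6119,0.014,0.1245 tool units [-0.0001 -0.0001  0.0131]
```

View pics/near.png

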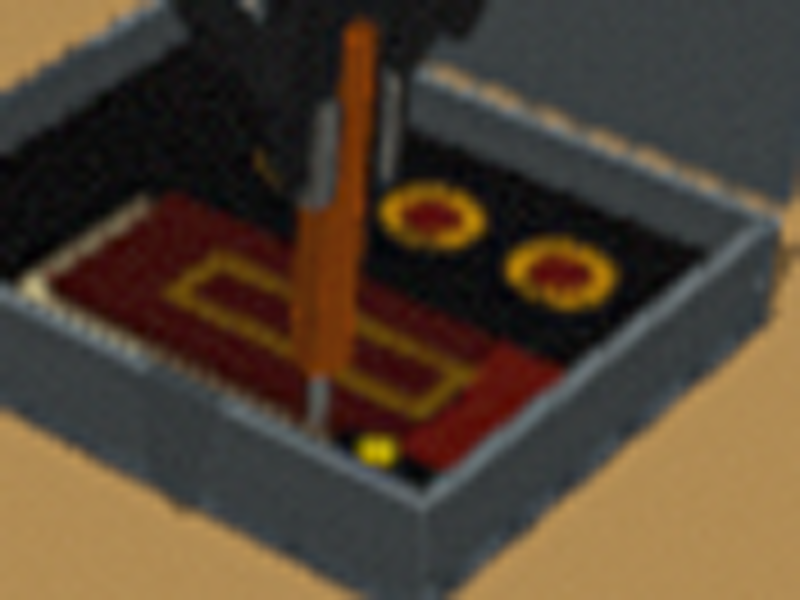

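The tip at (318,428) in the crop is at the mouth of the pale groove, just off the yellow dot (378,448), with no contact yet. I'll go down gently.

Call:
arm_command:
  series: "1 0 0 0.002 0; 1 0 0 0.002 0; 1 0 0 0.001 0; 1 0 0 0 0; 1 0 0 0 0; 1 0 0 0 0; 1 0 0 0 0; 1 0 0 0 0; 1 0 0 0 0; 1 0 0 0 0"

```text
clock: 11.6
position: [0.6119, 0.0139, 0.1277]
ee_rot: [0.999, -0.037, 0.0, 0.0]
ft_force: [-0.1, -1.0, -0.9]
grip_width: 0.159
grasp_force: 41.1
```

Call:
arm_command:
  series: "1 0 0 0.002 0; 1 0 0 0.002 0; 1 0 0 0.002 0; 1 0 0 0.002 0; 1 0 0 0 0; 1 0 0 0 0; 1 0 0 0 0; 1 0 0 0 0; 1 0 0 0 0; 1 0 0 0 0"

```text
clock: 12.85
position: [0.612, 0.0139, 0.1245]
ee_rot: [0.999, -0.037, 0.0, 0.0]
ft_force: [-0.1, -0.2, -0.3]
grip_width: 0.154
grasp_force: 41.1
```

```bash
python3 to.py 0.4996,-0.0153,0.1247
```

```text
t 12.85 pos [0.612  0.0139 0.1245] yaw -4.3 down [ 1.e-04 -1.e-04 -1.e+00] w 0.154 gf 41.14 F [-0.11 -0.17 -0.28]
0.4996,-0.0153,0.1247 tool units [-0.2746  0.0939 -0.0004]
```

Call:
arm_command:
  series: "1 -0.0095 0.0032 0 0; 1 -0.0095 0.0032 0 0; 1 -0.0095 0.0032 0 0; 1 -0.0095 0.0032 0 0; 1 -0.0095 0.0032 0 0; 1 -0.0095 0.0032 0 0; 1 -0.0095 0.0032 0 0; 1 -0.0095 0.0032 0 0; 1 0 0 0 0; 1 0 0 0 0"

```text
clock: 14.1
position: [0.581, 0.0061, 0.1246]
ee_rot: [0.999, -0.037, 0.0, 0.0]
ft_force: [-0.2, -0.7, -0.6]
grip_width: 0.159
grasp_force: 41.1
```

```bash
python3 to.py 0.4996,-0.0153,0.1247
```

```text
t 14.1 pos [0.581  0.0061 0.1246] yaw -4.29 down [ 2.e-04 -0.e+00 -1.e+00] w 0.159 gf 41.14 F [-0.22 -0.73 -0.59]
0.4996,-0.0153,0.1247 tool units [-0.1988  0.0685 -0.0004]
```

Call:
arm_command:
  series: "1 -0.0099 0.0034 0 0; 1 -0.0099 0.0034 0 0; 1 -0.0099 0.0034 0 0; 1 -0.0099 0.0034 0 0; 1 -0.0099 0.0034 0 0; 1 -0.0099 0.0034 0 0; 1 -0.0099 0.0034 0 0; 1 -0.0099 0.0034 0 0; 1 -0.0099 0.0034 0 0; 1 -0.0099 0.0034 0 0"

```text
clock: 15.35
position: [0.5401, -0.0046, 0.1245]
ee_rot: [0.999, -0.037, 0.0, 0.0]
ft_force: [0.2, 0.0, -0.2]
grip_width: 0.158
grasp_force: 41.1
```

Call:
arm_command:
  series: "1 -0.0099 0.0034 0 0; 1 -0.0099 0.0034 0 0; 1 -0.0099 0.0034 0 0; 1 -0.0099 0.0034 0 0; 1 -0.0099 0.0034 0 0; 1 -0.0099 0.0034 0 0; 1 -0.0099 0.0034 0 0; 1 -0.0099 0.0034 0 0; 1 0 0 0 0; 1 0 0 0 0"

```text
clock: 16.6
position: [0.508, -0.0131, 0.1246]
ee_rot: [0.999, -0.037, 0.0, 0.0]
ft_force: [0.6, -0.1, 0.1]
grip_width: 0.158
grasp_force: 41.1
```

```bash
python3 to.py 0.4996,-0.0153,0.1247 0.4835,0.0487,0.1247
```

```text
t 16.6 pos [ 0.508  -0.0131  0.1246] yaw -4.29 down [ 2.e-04 -1.e-04 -1.e+00] w 0.158 gf 41.14 F [ 0.6  -0.12  0.07]
0.4996,-0.0153,0.1247 tool units [-0.0206  0.0072 -0.0004]
0.4835,0.0487,0.1247 tool units [-0.0727 -0.1494 -0.0004]
```

Call:
arm_command:
  series: "1 -0.0103 0.0036 0 0; 1 -0.0103 0.0036 0 0; 1 0 0 0 0; 1 0 0 0 0; 1 0 0 0 0; 1 -0.0033 -0.0098 0 0; 1 -0.0033 -0.0098 0 0; 1 -0.0033 -0.0098 0 0; 1 -0.0033 -0.0098 0 0; 1 0 0 0 0"

```text
clock: 17.85
position: [0.4953, 0.0011, 0.1245]
ee_rot: [0.999, -0.037, 0.0, 0.0]
ft_force: [-1.0, -0.1, -0.7]
grip_width: 0.154
grasp_force: 41.1
```

```bash
python3 to.py 0.4835,0.0487,0.1247
```

```text
t 17.85 pos [0.4953 0.0011 0.1245] yaw -4.26 down [ 1.e-04 -0.e+00 -1.e+00] w 0.154 gf 41.14 F [-1.03 -0.05 -0.68]
0.4835,0.0487,0.1247 tool units [-0.0384 -0.1164 -0.0004]
```

12 more rows at about 4 mm each.

Call:
arm_command:
  series: "1 -0.0032 -0.0097 0 0; 1 -0.0032 -0.0097 0 0; 1 -0.0032 -0.0097 0 0; 1 -0.0032 -0.0097 0 0; 1 -0.0032 -0.0097 0 0; 1 -0.0032 -0.0097 0 0; 1 -0.0032 -0.0097 0 0; 1 -0.0032 -0.0097 0 0; 1 -0.0032 -0.0097 0 0; 1 -0.0032 -0.0097 0 0"

```text
clock: 19.1
position: [0.4855, 0.0406, 0.1245]
ee_rot: [0.999, -0.037, 0.0, 0.0]
ft_force: [0.3, 0.5, -0.5]
grip_width: 0.16
grasp_force: 41.1
```

Call:
arm_command:
  series: "1 -0.0032 -0.0097 0 0; 1 -0.0032 -0.0097 0 0; 1 0 0 0 0; 1 0 0 0 0; 1 0 0 0 0; 1 0 0 0 0; 1 0 0 0 0; 1 0 0 0 0; 1 0 0 0 0; 1 0 0 0 0"

```text
clock: 20.35
position: [0.4836, 0.0483, 0.1245]
ee_rot: [0.999, -0.037, 0.0, 0.0]
ft_force: [-0.0, 0.3, 0.1]
grip_width: 0.153
grasp_force: 41.1
```

```bash
python3 to.py 0.4835,0.0487,0.1247 0.5769,-0.3082,0.1247
```

```text
t 20.35 pos [0.4836 0.0483 0.1245] yaw -4.29 down [-0.e+00 -1.e-04 -1.e+00] w 0.153 gf 41.14 F [-0.02  0.34  0.15]
0.4835,0.0487,0.1247 tool units [-0.0003 -0.001  -0.0005]
0.5769,-0.3082,0.1247 tool units [ 2.994e-01  8.712e-01 -4.000e-04]
```

Call:
arm_command:
  series: "1 0 0 -0.01 0; 1 0 0 -0.015 0; 1 0 0 -0.03 0; 1 0 0 -0.05 0; 1 0 0 -0.06 0; 1 0 0 -0.06 0; 1 0 0 -0.035 0; 1 0 0 0 0; 1 0.0428 0.1245 0 0; 1 0.0428 0.1245 0 0"

```text
clock: 21.6
position: [0.5101, -0.0546, 0.2277]
ee_rot: [0.999, -0.037, -0.0, 0.0]
ft_force: [0.7, 0.7, -0.2]
grip_width: 0.158
grasp_force: 41.1
```

Call:
arm_command:
  series: "1 0.0428 0.1245 0 0; 1 0.0428 0.1245 0 0; 1 0.0428 0.1245 0 0; 1 0.0428 0.1245 0 0; 1 0.0426 0.1242 0 0; 1 0 0 0 0; 1 0 0 0 0; 1 0 0 0 0; 1 0 0 0 0; 1 0 0 0 0"

```text
clock: 22.85
position: [0.577, -0.3077, 0.2288]
ee_rot: [0.999, -0.037, 0.0, 0.0]
ft_force: [0.4, -0.0, -1.3]
grip_width: 0.157
grasp_force: 41.1
```

```bash
python3 to.py 0.5769,-0.3082,0.12; python3 - <<'E'
from workcell import viewer
import cv2
p=viewer.camera("scene")["pixels"][150:280,120:293]
cv2.imwrite("pics/pot.png",cv2.resize(p[:,:,::-1],(640,480),interpolation=cv2.INTER_CUBIC))
E
```

```text
t 22.85 pos [ 0.577  -0.3077  0.2288] yaw -4.26 down [ 3.e-04 -3.e-04 -1.e+00] w 0.157 gf 41.07 F [ 0.44 -0.02 -1.27]
0.5769,-0.3082,0.12 tool units [-2.000e-04  1.200e-03  2.719e-01]
```

View pics/pot.png

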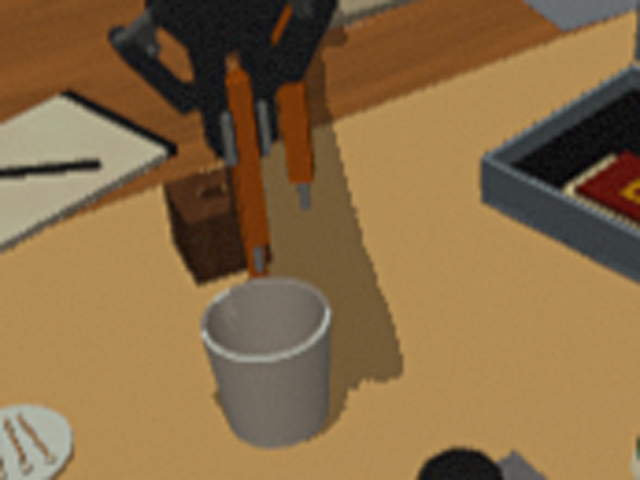

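The tip (258,270) hangs over the middle of the pot mouth (265,320), so I'll lower and release.

Call:
arm_command:
  series: "1 0 0 0.05 0; 1 0 0 0.05 0; 1 0 0 0.05 0; 1 0 0 0.05 0; 1 0 0 0.03 0; 1 0 0 0.02 0; 1 0 0 0.0115 0; 1 0 0 0.0105 0; 1 0 0 0 0; 1 0 0 0 0"

```text
clock: 24.15
position: [0.5771, -0.3083, 0.1201]
ee_rot: [0.999, -0.038, 0.0, 0.0]
ft_force: [-0.0, -0.8, -0.5]
grip_width: 0.161
grasp_force: 41.1
```

Call:
arm_command:
  series: "1 0 0 0 0; 0.8 0 0 0 0; 0.7 0 0 0 0; 0.6 0 0 0 0; 0.5 0 0 0 0; 0.4 0 0 0 0; 0.3 0 0 0 0; 0.3 0 0 0 0; 0.3 0 0 0 0; 0.3 0 0 0 0"

```text
clock: 25.4
position: [0.5769, -0.3082, 0.1197]
ee_rot: [0.999, -0.037, 0.0, 0.0]
ft_force: [-0.3, 1.1, 0.3]
grip_width: 0.702
grasp_force: 0.0
```

Call:
arm_command:
  series: "0.3 0 0 -0.03 0; 0.3 0 0 -0.05 0; 0.3 0 0 -0.06 0; 0.3 0 0 -0.08 0; 0.3 0 0 -0.1 0; 0.3 0 0 -0.1 0; 0.3 0 0 -0.03 0; 0.3 0 0 0 0; 0.3 0 0 0 0; 0.3 0 0 0 0"

```text
clock: 26.65
position: [0.5765, -0.308, 0.2984]
ee_rot: [0.999, -0.037, -0.001, -0.0]
ft_force: [-0.0, 0.3, 0.2]
grip_width: 0.696
grasp_force: 0.0
```

```bash
python3 to.py; python3 - <<'E'
from workcell import viewer
from h import *
ims=[]
for n in("scene","top"):
    c=viewer.camera(n);np.savez(f"{n}2.npz",**{k:c[k] for k in("pixels","intrinsics","extrinsics")})
cv2.imwrite("pics/rel.png",cv2.resize(load("scene2.npz")[0][90:286,120:382,::-1],(800,600),interpolation=cv2.INTER_CUBIC))
E
```

```text
t 26.65 pos [ 0.5765 -0.308   0.2984] yaw -4.29 down [-1.8e-03  9.0e-04 -1.0e+00] w 0.696 gf 0.0 F [-0.03  0.33  0.21]
```

View pics/rel.png

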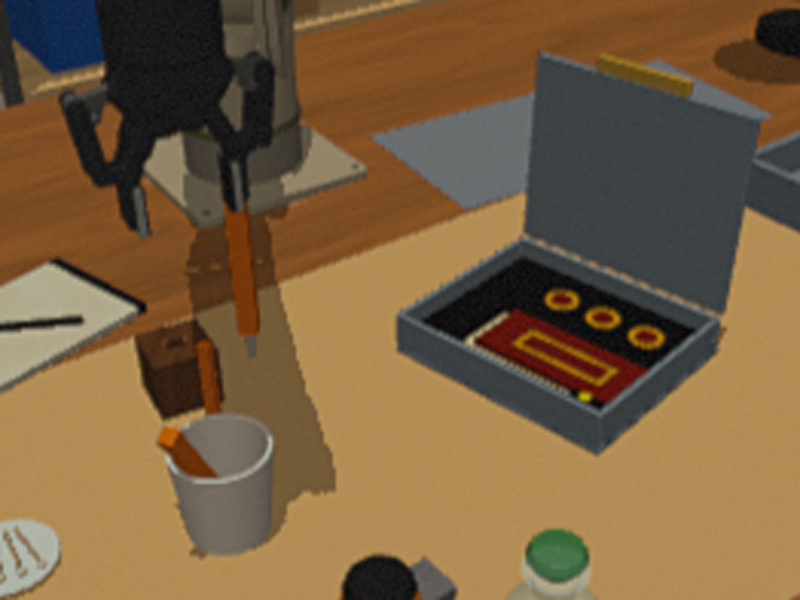

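The stylus leans inside the upright pot (crop 175,440 to 220,480), and the lid still stands open with its brass lip at (645,75). Next I'll go over and behind the lid with closed fingers.

Call:
arm_command:
  series: "1 0 0 -0.04 -0.0514; 1 0 0 -0.04 -0.0514; 1 0.0142 -0.1323 0 0; 1 0.0142 -0.1323 0 0; 1 0.0142 -0.1323 0 0; 1 0.0142 -0.1323 0 0; 1 0.0142 -0.1323 0 0; 1 0.0142 -0.1323 0 0; 1 0.0142 -0.1323 0 0; 1 0.0142 -0.1323 0 0"

```text
clock: 28.0
position: [0.5165, 0.1149, 0.3316]
ee_rot: [0.992, 0.124, 0.0, 0.0]
ft_force: [0.6, 0.5, -0.7]
grip_width: 0.0
grasp_force: 0.0
```

Call:
arm_command:
  series: "1 0.0142 -0.1323 0 0; 1 0.0142 -0.1323 0 0; 1 0 0 0 0; 1 0 0 0 0; 1 0 0 0 0; 1 0 0 0 0; 1 0 0 0 0; 1 0 0 0 0; 1 0 0 0 0; 1 0 0 0 0"

```text
clock: 29.25
position: [0.5021, 0.2188, 0.3317]
ee_rot: [0.992, 0.124, 0.0, 0.0]
ft_force: [-0.7, -0.1, 0.3]
grip_width: 0.003
grasp_force: 0.0
```

```bash
python3 to.py 0.502,0.219,0.264; python3 - <<'E'
from workcell import viewer
import cv2
p=viewer.camera("scene")["pixels"][40:220,220:460]
cv2.imwrite("pics/lid1.png",cv2.resize(p[:,:,::-1],(800,600),interpolation=cv2.INTER_CUBIC))
E
```

```text
t 29.25 pos [0.5021 0.2188 0.3317] yaw 14.21 down [ 0.e+00 -1.e-04 -1.e+00] w 0.003 gf 0.0 F [-0.67 -0.14  0.29]
0.502,0.219,0.264 tool units [-0.     -0.0005  0.1692]
```

View pics/lid1.png

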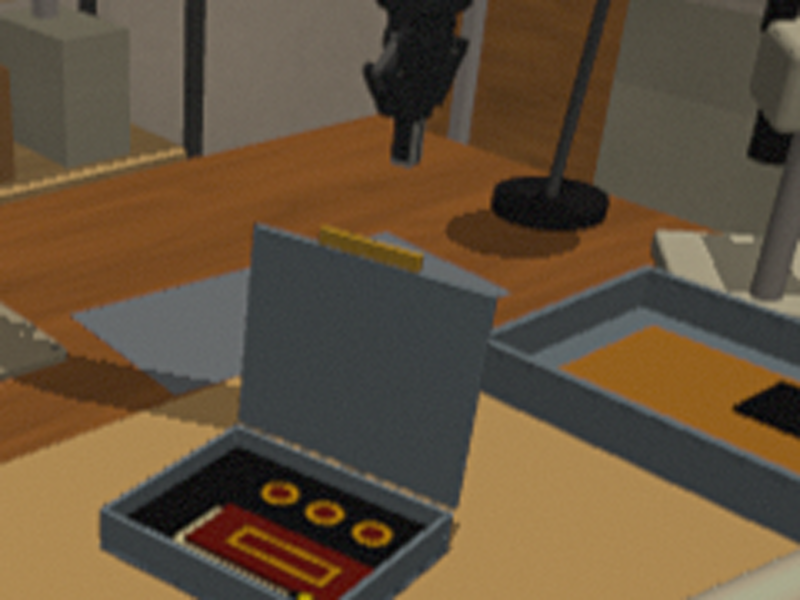

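Call:
arm_command:
  series: "1 0 0 0.05 0; 1 0 0 0.05 0; 1 0 0 0.05 0; 1 0 0 0.024 0; 1 0 0 0 0; 1 0 0 0 0; 1 0 0.015 0 0; 1 0 0.015 0 0; 1 0 0.015 0 0; 1 0 0.0125 0 0"

```text
clock: 30.55
position: [0.5079, 0.1959, 0.2621]
ee_rot: [0.992, 0.123, 0.0, 0.0]
ft_force: [0.1, -0.6, 0.2]
grip_width: 0.004
grasp_force: 0.0
```

```bash
python3 to.py; python3 - <<'E'
import numpy as np
th=np.linspace(1.68,0,25);r=.2
s=-r*np.cos(th)+.008*np.sin(th);z=.0455+r*np.sin(th)+.008*np.cos(th)+.019
for i in range(24):print(round(th[i+1],2),f"1 0 {-(s[i+1]-s[i])/.4:.4f} {-(z[i+1]-z[i])/.4:.4f} 0; z {z[i+1]:.4f} xy",np.round([.518,.156]+(s[i+1]+.012)*np.array([-.245,.9695]),4))
E
```

```text
t 30.55 pos [0.5079 0.1959 0.2621] yaw 14.18 down [ 1.e-04 -2.e-04 -1.e+00] w 0.004 gf 0.0 F [ 0.07 -0.63  0.15]
1.61 1 0 0.0348 -0.0040 0; z 0.2640 xy [0.5112 0.183 ]
1.54 1 0 0.0350 -0.0015 0; z 0.2647 xy [0.5146 0.1694]
1.47 1 0 0.0350 0.0009 0; z 0.2643 xy [0.518  0.1558]
1.4 1 0 0.0349 0.0034 0; z 0.2629 xy [0.5215 0.1423]
1.33 1 0 0.0345 0.0058 0; z 0.2606 xy [0.5248 0.1289]
1.26 1 0 0.0341 0.0082 0; z 0.2574 xy [0.5282 0.1157]
1.19 1 0 0.0334 0.0105 0; z 0.2531 xy [0.5315 0.1028]
1.12 1 0 0.0326 0.0129 0; z 0.2480 xy [0.5346 0.0901]
1.05 1 0 0.0316 0.0151 0; z 0.2420 xy [0.5377 0.0779]
0.98 1 0 0.0305 0.0173 0; z 0.2351 xy [0.5407 0.0661]
0.91 1 0 0.0292 0.0194 0; z 0.2273 xy [0.5436 0.0548]
0.84 1 0 0.0278 0.0214 0; z 0.2188 xy [0.5463 0.044 ]
0.77 1 0 0.0262 0.0232 0; z 0.2095 xy [0.5489 0.0338]
0.7 1 0 0.0245 0.0250 0; z 0.1995 xy [0.5513 0.0243]
0.63 1 0 0.0227 0.0267 0; z 0.1888 xy [0.5535 0.0155]
0.56 1 0 0.0208 0.0282 0; z 0.1775 xy [0.5555 0.0075]
0.49 1 0 0.0188 0.0296 0; z 0.1657 xy [5.574e-01 2.000e-04]
0.42 1 0 0.0166 0.0308 0; z 0.1534 xy [ 0.559  -0.0063]
0.35 1 0 0.0144 0.0319 0; z 0.1406 xy [ 0.5604 -0.0119]
0.28 1 0 0.0122 0.0328 0; z 0.1275 xy [ 0.5616 -0.0166]
0.21 1 0 0.0098 0.0336 0; z 0.1140 xy [ 0.5626 -0.0204]
0.14 1 0 0.0075 0.0342 0; z 0.1003 xy [ 0.5633 -0.0233]
0.07 1 0 0.0051 0.0347 0; z 0.0865 xy [ 0.5638 -0.0252]
0.0 1 0 0.0026 0.0349 0; z 0.0725 xy [ 0.5641 -0.0263]
```

Call:
arm_command:
  series: "1 0 0.018 -0.002 0; 1 0 0.018 -0.002 0; 1 0 0.018 -0.001 0; 1 0 0.018 0 0; 1 0 0.018 0 0; 1 0 0.018 0.001 0; 1 0 0.018 0.001 0; 1 0 0.018 0.002 0; 1 0 0 0 0; 1 0 0 0 0"

```text
clock: 31.8
position: [0.522, 0.1405, 0.2626]
ee_rot: [0.992, 0.124, 0.0, 0.0]
ft_force: [0.8, 1.5, 0.3]
grip_width: 0.0
grasp_force: 0.0
```

```bash
python3 to.py; python3 - <<'E'
from workcell import viewer
import cv2
p=viewer.camera("scene")["pixels"][60:210,240:440]
cv2.imwrite("pics/lid2.png",cv2.resize(p[:,:,::-1],(600,450),interpolation=cv2.INTER_CUBIC))
E
```

```text
t 31.8 pos [0.522  0.1405 0.2626] yaw 14.2 down [ 4.e-04 -3.e-04 -1.e+00] w 0.0 gf 0.0 F [0.81 1.47 0.35]
```

View pics/lid2.png

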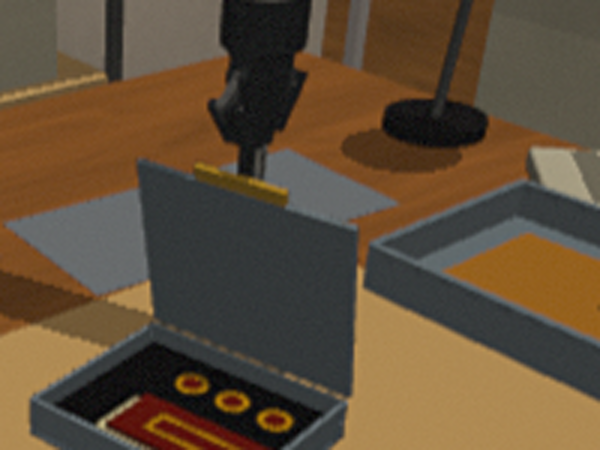

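The fingertips press behind the brass lip (255,185), and the lid has started swinging closed. I'll follow the arc.

Call:
arm_command:
  series: "1 0 0.0345 0.0090 0; 1 0 0.0341 0.0110 0; 1 0 0.0334 0.0125 0; 1 0 0.0326 0.0129 0; 1 0 0.0316 0.0151 0; 1 0 0.0305 0.0173 0; 1 0 0.0292 0.0194 0; 1 0 0.0278 0.0214 0; 1 0 0 0 0; 1 0 0 0 0"

```text
clock: 33.1
position: [0.5469, 0.0425, 0.2153]
ee_rot: [0.992, 0.124, 0.0, 0.0]
ft_force: [0.3, -0.4, 0.0]
grip_width: -0.003
grasp_force: 0.0
```

```bash
python3 to.py; python3 - <<'E'
from workcell import viewer
import cv2
p=viewer.camera("scene")["pixels"][60:240,220:460]
cv2.imwrite("pics/lid3.png",cv2.resize(p[:,:,::-1],(640,480),interpolation=cv2.INTER_CUBIC))
E
```

```text
t 33.1 pos [0.5469 0.0425 0.2153] yaw 14.22 down [ 3.e-04 -0.e+00 -1.e+00] w -0.003 gf 0.0 F [ 0.27 -0.4   0.04]
```

```bash
cat > lid.py <<'E'
from h import *
from workcell import viewer
def lip(n):
    c=viewer.camera(n);p,K,E=c["pixels"],c["intrinsics"],c["extrinsics"];H=hsv(p).astype(int)
    m=((H[...,0]>17)&(H[...,0]<30)&(H[...,1]>170)&(H[...,2]>70)).astype(np.uint8)
    k=np.zeros_like(m)
    if n=="scene":k[85:225,235:380]=1
    else:k[120:225,130:262]=1
    N,l,st,ce=cv2.connectedComponentsWithStats(m*k)
    for i in range(1,N):
        if st[i,4]<20:continue
        o,d=ray(K,E,ce[i]);nrm=np.array([.9695,.245,0]);h=np.array([.518,.156,.0455])
        P=o+d[0]*((h-o)@nrm/(d[0]@nrm))-h; s=P@[-.245,.9695,0]
        print(n,st[i].tolist(),ce[i].round(1),"s,z",s.round(3),P[2].round(3),"r",np.hypot(s,P[2]).round(3),"theta",np.arctan2(P[2],-s).round(3))
lip("scene");lip("top")
E
python3 lid.py
```

```text
scene [281, 143, 32, 15, 126] [299.3 149.6] s,z -0.119 0.15 r 0.192 theta 0.899
scene [299, 185, 10, 6, 27] [303.4 188. ] s,z -0.088 0.012 r 0.088 theta 0.131
scene [326, 197, 11, 7, 30] [330.9 200. ] s,z 0.083 -0.121 r 0.147 theta -2.169
scene [289, 198, 33, 18, 69] [303.9 207.5] s,z -0.078 -0.064 r 0.101 theta -0.691
```

The lid followed to about 0.9 rad, so I'll continue.

Call:
arm_command:
  series: "1 0 0.0262 0.0232 0; 1 0 0.0245 0.0250 0; 1 0 0.0227 0.0267 0; 1 0 0.0208 0.0282 0; 1 0 0.0188 0.0296 0; 1 0 0.0166 0.0308 0; 1 0 0.0144 0.0319 0; 1 0 0.0122 0.0328 0; 1 0 0 0 0; 1 0 0 0 0"

```text
clock: 34.5
position: [0.5623, -0.0181, 0.1241]
ee_rot: [0.992, 0.124, 0.0, 0.0]
ft_force: [-0.8, -0.3, 0.1]
grip_width: 0.001
grasp_force: 0.0
```

```bash
python3 to.py; python3 lid.py
```

```text
t 34.5 pos [ 0.5623 -0.0181  0.1241] yaw 14.22 down [ 5.e-04 -0.e+00 -1.e+00] w 0.001 gf 0.0 F [-0.79 -0.32  0.09]
scene [300, 136, 9, 17, 90] [304.2 144.7] s,z -0.097 0.156 r 0.184 theta 1.014
scene [266, 184, 32, 20, 138] [282.5 192.4] s,z -0.187 0.047 r 0.193 theta 0.244
scene [299, 207, 15, 8, 20] [306. 210.] s,z -0.066 -0.081 r 0.104 theta -0.889
```

Call:
arm_command:
  series: "1 0 0.0060 0.0205 0; 1 0 0.0050 0.0205 0; 1 0 0.0045 0.0205 0; 1 0 0.0035 0.0205 0; 1 0 0.0030 0.0205 0; 1 0 0.0020 0.0180 0; 1 0 0 0.0025 0; 1 0 0 0.0025 0; 1 0 0 0 0; 1 0 0 0 0"

```text
clock: 35.85
position: [0.5646, -0.0277, 0.0738]
ee_rot: [0.992, 0.124, 0.0, 0.0]
ft_force: [0.1, -0.4, 0.3]
grip_width: 0.003
grasp_force: 0.0
```

```bash
python3 to.py; python3 lid.py
```

```text
t 35.85 pos [ 0.5646 -0.0277  0.0738] yaw 14.21 down [ 3.e-04 -2.e-04 -1.e+00] w 0.003 gf 0.0 F [ 0.13 -0.44  0.3 ]
scene [299, 136, 10, 17, 110] [303.6 145.6] s,z -0.1 0.155 r 0.184 theta 0.996
scene [265, 200, 30, 16, 131] [279.4 207.5] s,z -0.199 0.003 r 0.199 theta 0.013
```

Call:
arm_command:
  series: "1 0 0 0.002 0; 1 0 0 0.002 0; 1 0 0 0.002 0; 1 0 0 0 0; 1 0 0 0 0; 1 0 0 0 0; 1 0 0 0 0; 1 0 0 0 0; 1 0 0 0 0; 1 0 0 0 0"

```text
clock: 37.2
position: [0.5647, -0.0276, 0.0725]
ee_rot: [0.992, 0.124, 0.0, 0.0]
ft_force: [-6.0, -0.7, 14.9]
grip_width: 0.002
grasp_force: 7.3
```

```bash
python3 to.py
```

```text
t 37.2 pos [ 0.5647 -0.0276  0.0725] yaw 14.21 down [ 5.e-04 -7.e-04 -1.e+00] w 0.002 gf 7.32 F [-6.03 -0.65 14.94]
```

15 N at exactly the closed height, so the lid is shut. Now I'll retreat.

Call:
arm_command:
  series: "1 0 0 -0.02 0; 1 0 0 -0.04 0; 1 0 0 -0.06 0; 1 0 0 -0.08 0; 1 0 0 -0.08 0; 1 0 0 -0.05 0; 1 0 0 0 0; 1 0 0 0 0; 1 0 0 0 0; 1 0 0 0 0"

```text
clock: 38.45
position: [0.5642, -0.0276, 0.2025]
ee_rot: [0.992, 0.124, -0.001, -0.0]
ft_force: [-0.1, 0.4, -0.3]
grip_width: -0.003
grasp_force: 0.0
```

```bash
python3 to.py; python3 lid.py; python3 - <<'E'
from h import *
from workcell import viewer
c=viewer.camera("top");p,K,E=c["pixels"],c["intrinsics"],c["extrinsics"];H=hsv(p).astype(int)
pm=((H[...,1]<75)&(H[...,2]>70)).astype(np.uint8);k=np.zeros_like(pm);k[138:182,308:354]=1
cs,_=cv2.findContours(pm*k,cv2.RETR_EXTERNAL,cv2.CHAIN_APPROX_NONE);C=max(cs,key=cv2.contourArea)
print("pot",cv2.minEnclosingCircle(onz(K,E,C[:,0],.085)[:,:2].astype(np.float32)))
E
```

```text
t 38.45 pos [ 0.5642 -0.0276  0.2025] yaw 14.21 down [-1.1e-03  1.0e-04 -1.0e+00] w -0.003 gf 0.0 F [-0.14  0.43 -0.26]
scene [295, 136, 14, 18, 180] [301.5 145.2] s,z -0.11 0.16 r 0.194 theta 0.967
scene [265, 200, 30, 17, 130] [279.8 207.7] s,z -0.198 0.001 r 0.198 theta 0.004
pot ((0.5766423344612122, -0.3081304132938385), 0.043759722262620926)
```

The lid is closed, the pot hasn't moved and the gripper is clear of everything. I'll hand in.

```bash
python3 -c "
from workcell import manip
print(manip.hand_in())"
```

```text
the job is handed in; nothing more can be done
None
```

I guided the stylus along the whole seam, put it in the white pot, closed the lid gently and handed the job in at about 38 s; the judge returned no verdict.

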